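# Open the tab-locked fresh-air vent of a bench incubator

## Robot

A 6-joint arm with a two-finger parallel gripper is mounted at the origin on the work surface. World frame = base frame: x ahead of the robot, y to its left, z up, the work surface at z = 0. Lengths are in mm, angles in rad, forces in N, time in s.
With the tool pointing down it reaches from about 300 to 875 mm from the base axis. Payload 6.4 kg.
Tool frame: the origin (TCP) lies at the centre of the arm's flange, where the gripper is bolted on; the fingertips stand 166 mm ahead of it and the grasp point (between the pads) lies 147 mm ahead of it; x points along the fingers, y is the direction in which the jaws open and shut, and the axes are right-handed (so a half turn about x gives the same grasp; the last joint's range is limited). The gripper opens to 88 mm and grips with 3 to 60 N. Pads are 18 mm wide; open, the fingers measure 123 mm over their backs; the gripper's body (75 mm by 187 mm) begins 45 mm behind the grasp point.
Start: joints at [1.061, 0.181, 1.607, -0, 1.354, -0.206], TCP at [171.999, 548.688, 404.714] pointing down, gripper open.
Joint ranges: [-2.99, 2.99], [-0.89, 2.07], [0.3, 2.58], [-1.14, 4.28], [0, 2.63], [-3.12, 3.12]. Speed limits (rad/s): [2.57, 2.57, 3.01, 3.14, 3.14, 3.14].

## Interface

Orientations are given as a unit quaternion [w, x, y, z].
In Python, from rig import ctrl, grab_frame gives the robot as it stands.
- The arm moves only by the shell command python3 -m handwheel 'ROWS' [FORCE]. ROWS is JSON, a list that holds one entry, the list of rows, each a list of 7 numbers: the opening, from -1 (shut) to 1 (fully open), then the shift along the tool's x, y, z in mm, then the turn, a rotation vector about the tool's x, y, z in rad. A call has exactly 10 rows; each row is the pose to reach, as a shift and turn from the pose commanded when the call began, along the tool's axes at that moment; what a row does not reach only later rows make up. A row lasts 1/10 s, in which the tool goes at most 50 mm and 8.59 degrees, less where a joint would pass 70% of its speed; a pose out of reach is approached as far as the arm can. A call with a gripper value outside its range is refused whole. The fingers move at their own pace and stop on an object; FORCE is the grip in N (left out, the last holds). Time passes only in rows, so rows that repeat a pose let the fingers close, or fill a call up. It gives the time, the measured TCP pose, the force and the opening at its end, in the units of the state.
- ctrl.get_obs(): the state, without advancing time (a new reading comes with each control period).
- grab_frame(name): name is "scene" or "top" or "wrist"; returns a dict with "image" (480x640x3 uint8, red, green, blue), "K" (3x3 intrinsics, pixels), "world_from_camera" (4x4, takes a point from camera to world coordinates). Camera axes: x right, y down, z forward; pixel columns grow to the right and rows downward; lengths in mm; the calibration is good to about 2 mm. A picture is of the moment at which its call begins. There is no depth.
- ctrl.hand_in(): hands the job in, once; it reports no verdict.
The state is a dict: "time": time; "q": joint angles; "joint_vel": joint speeds; "effort": joint torques, N m; "ee_pos": TCP position; "orientation": TCP orientation; "force": force on the tool from outside, world axes, zero at the start; "ft_torque": the same for the moment, N m; "opening": finger opening in mm.
Only numpy, scipy, OpenCV 4.12 (cv2) and the standard library are available. Lean on these libraries where they do the work, as an engineer would, in place of code of your own. Each camera call takes 0.05 s, during which the arm holds its last target.

## Task

Open the fresh-air vent on the incubator lid: gently squeeze in both orange tabs of the vent knob, turn the knob anticlockwise (seen from above) to its open notch, and let go so that both tabs snap fully out and lock it there. Feel for the notch, it is hidden under the cover; never load a tab with more than 25 N, and leave the things lying on the lid where they are.

Things in the scene. Friction and masses are not known exactly. Their poses are not given: they have to be found in the camera images.
- vent_knob (a joint): knob angle, rad: 0 = shut, grows anticlockwise seen from above. Turns about a fixed vertical axis with about 0.13 N m drag and stays where left. Shut, the tabs lock it in the shut notch. One other notch, open, is hidden under the boss, set by the installer anywhere from 48 to 82 degrees (0.84 to 1.43 rad), not known beforehand. Each notch leaves about 2 degrees play either side.
- knob_grip (a point): where to pinch: point on the knob's axis, level with the middle of the tabs, 208 mm above the table. +y towards tab_a, turning with the knob; z up. The dark knob body is 40 mm along y and 43 mm along x at most, its top 12 mm above this point. It stands on a grey round boss, 72 mm across, whose top is 23 mm below this point.
- tab_a: orange release tab on the knob's +y side: an upright flat face 17 mm wide, 17 mm tall; origin at the middle of this outer face, 29 mm from the knob's axis when fully out (58 mm over both tabs). Slides straight to the axis by at most 5.6 mm, to a hard stop. Spring force 5 N at first, 9.5 N fully in. More than 25 N on a tab breaks it, also if its pawl is forced against a notch's end.
- tab_b: the same tab on the -y side. Each tab's pawl clears its notch when the tab is pressed in 4.2 mm or more (face under 24.8 mm from the axis); the knob turns only with both in together. Let go between notches, a tab stays 4.2 mm in, its pawl sliding on the ring, so the knob can still be turned; at a notch it springs fully out and locks.
- incubator: white bench incubator, fixed, 360 (x) by 440 (y) mm, flat lid top 170 mm above the table; origin at the centre of its underside, x away from the robot, y left, z up. Knob axis at (-20, 115) mm; the tabs lie along y when shut. Around the boss a flat round vent, 136 mm across, 5 mm high, with a red-brown two-bladed shutter that turns with the knob. Window frame on the -y half, 14 mm high.
- hygrometer: bystander: round white hygrometer, 54 mm across, 20 mm high, lying on the lid; origin at the centre of its underside.
- candling_torch: bystander: dark torch lying on the lid, 122 mm long along its y and 32 mm high; origin on its underside near the middle.
- wax_marker: bystander: purple wax marker lying on the lid, 117 mm long along its y, 10 mm thick; origin on its underside in the middle.

How it is judged:
By the outcome, as a careful person would: the job done as asked, in the order asked, and still so for the second after the job is handed in, with the robot touching nothing.
It also fails if it takes over 58 s, if anything falls off the work surface, if the arm or the gripper's body presses on something with over 40 N, if the wrist force passes 120 N, or if a joint passes its speed limit or range.

## Working session

There is one attempt and no reset: what is moved stays moved. The work goes in short steps, Python scripts to look and compute and a shell command to move; the robot and the scene stay as the last step left them, time stands still between calls to the robot, and variables do not carry over. Pictures are saved under pics/ and viewed, and the job is handed in when it is done.

```bash
ls; mkdir -p pics
python3 - <<'E'
from rig import ctrl, grab_frame
import cv2,numpy as np
o=ctrl.get_obs();print(o)
for n in ["scene","top","wrist"]:
    f=grab_frame(n);cv2.imwrite(f"pics/a_{n}.png",f["image"][:,:,::-1]);np.savez(f"pics/a_{n}.npz",**f)
    print(n,f["K"].round(1).tolist(),f["world_from_camera"].round(3).tolist())
E
```

```text
pics
{'time': 0.0, 'q': array([ 1.06069886e+00,  1.81507404e-01,  1.60795857e+00, -1.86709019e-05,
        1.35379292e+00, -2.06298087e-01]), 'joint_vel': array([-0.00110751,  0.00076792, -0.00099973,  0.00069655, -0.00168046,
       -0.00126644]), 'effort': array([ 1.79396640e-03, -4.33868945e+01, -3.41846430e+01,  7.03360280e-02,
        3.86729627e-02, -1.46478833e-04]), 'ee_pos': array([171.87482685, 548.4592512 , 403.85270896]), 'orientation': array([ 0.69876421,  0.10644131,  0.6991652 , -0.10754925]), 'force': array([-0.12823807, -0.33138396, -0.8456595 ]), 'ft_torque': array([0.0259198 , 0.03769402, 0.0204279 ]), 'opening': 87.91947456147506}
scene [[459.0, 0.0, 320.8], [0.0, 459.0, 231.5], [0.0, 0.0, 1.0]] [[-0.474, 0.723, -0.502, 934.182], [0.88, 0.396, -0.261, 153.059], [0.01, -0.565, -0.825, 736.269], [0.0, 0.0, 0.0, 1.0]]
top [[451.0, 0.0, 322.6], [0.0, 451.0, 234.8], [0.0, 0.0, 1.0]] [[-0.022, -0.999, 0.046, 505.388], [-0.999, 0.021, -0.031, -39.752], [0.03, -0.047, -0.998, 852.564], [0.0, 0.0, 0.0, 1.0]]
wrist [[415.9, 0.0, 321.8], [0.0, 415.9, 241.0], [0.0, 0.0, 1.0]] [[0.299, 0.919, 0.257, 105.081], [0.954, -0.288, -0.082, 568.333], [-0.002, 0.27, -0.963, 384.01], [0.0, 0.0, 0.0, 1.0]]
```

View pics/a_scene.png

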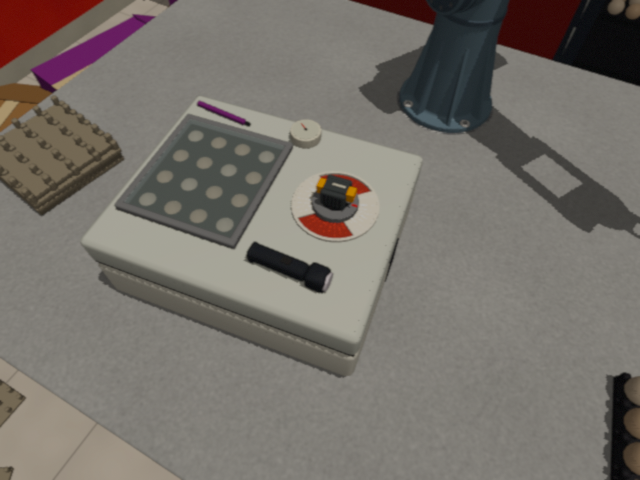

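View pics/a_top.png

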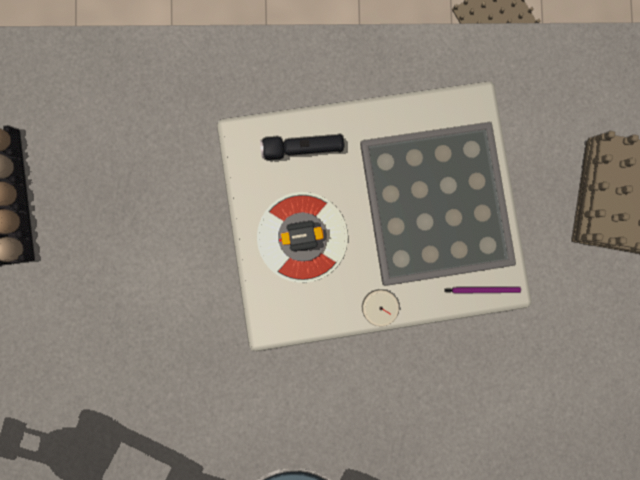

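View pics/a_wrist.png

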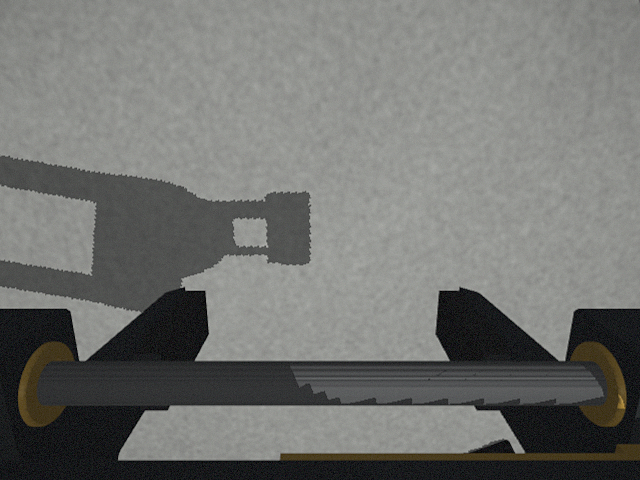

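The scene view shows the knob near (337,190), with the torch at (290,265), hygrometer at (305,132) and marker at (223,112). In the top view the orange tabs are at about (286,238) and (320,233), and the incubator is turned a few degrees. Next I triangulate the tabs.

```bash
cat > h.py <<'E'
import numpy as np,cv2
def load(n): 
    d=np.load(n); return d["image"],d["K"],d["world_from_camera"]
def ray(K,T,uv):
    d=np.linalg.inv(K)@np.array([uv[0],uv[1],1.]); d=T[:3,:3]@d; return T[:3,3],d/np.linalg.norm(d)
def plane(K,T,uv,z):
    o,d=ray(K,T,uv); return o+d*(z-o[2])/d[2]
def tri(r1,r2):
    (o1,d1),(o2,d2)=r1,r2
    s=np.linalg.lstsq(np.c_[d1,-d2],o2-o1,rcond=None)[0]
    a,b=o1+s[0]*d1,o2+s[1]*d2; return (a+b)/2,np.linalg.norm(a-b)
def blobs(im,lo,hi,mn=15):
    m=cv2.inRange(cv2.cvtColor(im,cv2.COLOR_RGB2HSV),lo,hi)
    n,l,s,c=cv2.connectedComponentsWithStats(m)
    return [(s[i].tolist(),c[i].round(2).tolist()) for i in range(1,n) if s[i,4]>=mn],m
OR=((14,150,120),(28,255,255))
E
python3 - <<'E'
from h import *
for n in ["scene","top"]:
    im,K,T=load(f"pics/a_{n}.npz")
    b,_=blobs(im,*OR); print(n,b)
    x,y=(337,205) if n=="scene" else (303,237)
    c=im[y-60:y+60,x-75:x+75]; cv2.imwrite(f"pics/crop_{n}.png",cv2.resize(c[:,:,::-1],None,fx=5,fy=5,interpolation=cv2.INTER_NEAREST))
E
```

```text
scene [([0, 104, 34, 27, 224], [16.93, 112.97]), ([317, 178, 10, 10, 65], [321.22, 182.32]), ([346, 186, 11, 14, 95], [351.47, 191.58])]
top [([314, 227, 10, 13, 106], [318.14, 232.96]), ([281, 232, 10, 13, 100], [285.26, 238.24])]
```

View pics/crop_top.png

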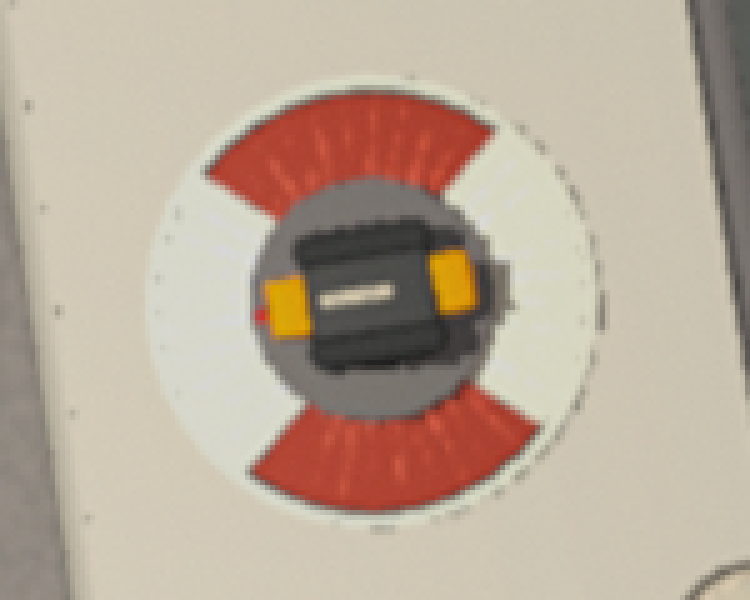

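View pics/crop_scene.png

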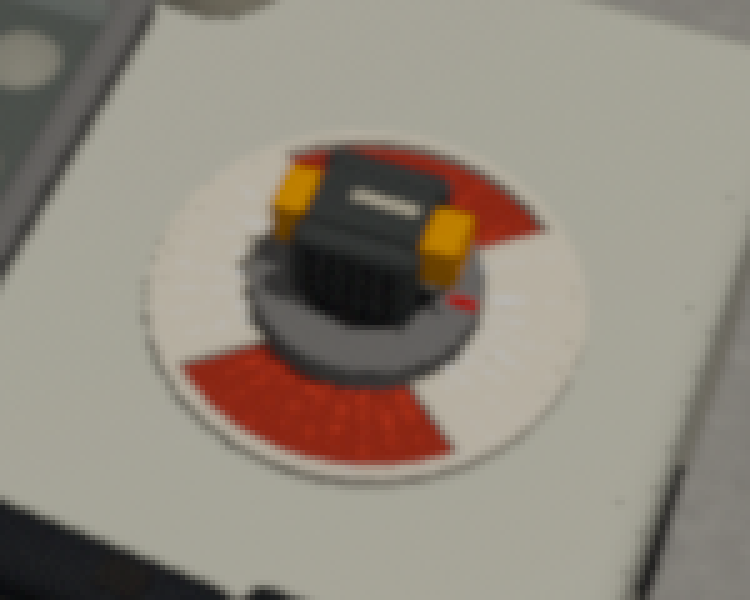

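Run:
```python
from h import *
_,Ks,Ts=load("pics/a_scene.npz");it,Kt,Tt=load("pics/a_top.npz")
fs=lambda u,v:(337-75+u/5-.4,205-60+v/5-.4); ft=lambda u,v:(303-75+u/5-.4,237-60+v/5-.4)
for nm,t,s in [("strip",(356,295),(386,203)),("tabA",(288,307),(450,230)),("tabA outer L/R corner",(268,339),(471,214)),("boss redmark",(261,315),(463,302)),("vent",(373,299),None)]:
    if s: print(nm,tri(ray(Kt,Tt,ft(*t)),ray(Ks,Ts,fs(*s))))
A=plane(Kt,Tt,(285.26,238.24),216.5);B=plane(Kt,Tt,(318.14,232.96),216.5)
print("tops",A,B,(A+B)/2,np.degrees(np.arctan2(-(A-B)[0],(A-B)[1])),np.linalg.norm(A-B))
print("strip@220",plane(Kt,Tt,ft(356,295),220), "scene",plane(Ks,Ts,fs(386,203),220))
print("vent@175",plane(Kt,Tt,ft(373,299),175))
b,_=blobs(it,(0,150,120),(9,255,230),100);print(b)
# lid corners
for uv in [(220,122),(492,84),(528,304),(253,349)]: print(plane(Kt,Tt,uv,168))
```

```text
strip (array([534.22654289, -26.42594115, 219.1380751 ]), np.float64(0.47225354499506406))
tabA (array([531.3264062 ,  -6.88378513, 215.07777116]), np.float64(0.00020389298040583443))
tabA outer L/R corner (array([522.98729655,  -2.50591506, 216.06565496]), np.float64(2.9659322371021113))
boss redmark (array([530.97506637,   1.24052431, 185.16135692]), np.float64(3.102281230792442))
tops [530.9285559   -7.03525334 216.5       ] [537.40701545 -53.50686442 216.5       ] [534.16778567 -30.27105888 216.5       ] 7.936274350432708 46.92100887650733
strip@220 [534.09043402 -26.22908369 220.        ] scene [534.99016686 -26.34163674 220.        ]
vent@175 [534.8221108  -30.34419766 175.        ]
[([270, 196, 56, 24, 779], [297.43, 206.06]), ([279, 254, 56, 25, 814], [306.55, 267.38])]
[712.64604128  91.62400726 168.        ]
[ 767.18572434 -331.3239516   168.        ]
[ 424.30789672 -373.34199353  168.        ]
[368.1632049   46.66721745 168.        ]
```

```bash
cat >> h.py <<'E'
from scipy.spatial.transform import Rotation as Rn
def Rq(q): return Rn.from_quat([q[1],q[2],q[3],q[0]])
E
python3 - <<'E'
from h import *
from rig import ctrl
o=ctrl.get_obs();R=Rq(o["orientation"]).as_matrix();print(R.round(4))
az=np.degrees(np.arctan2(R[1,1],R[0,1]));print("y az",az)
p0=np.array([171.999,548.688,404.714]); t=np.array([534.5,-30.3,440.]); a=np.radians(az)
# exact-down frame
Rd=np.c_[[0,0,-1],[np.cos(a),np.sin(a),0],np.cross([0,0,-1],[np.cos(a),np.sin(a),0])]
print("shift tool",Rd.T@(t-p0))
for tgt in (97.7,-82.3):
    d=(tgt-az+180)%360-180; print(tgt,"world ccw deg",d,"tool x rot rad",-np.radians(d))
E
```

```text
[[-7.000e-04  2.991e-01  9.542e-01]
 [-1.200e-03  9.542e-01 -2.991e-01]
 [-1.000e+00 -1.300e-03 -3.000e-04]]
y az 72.59550861134389
shift tool [ -35.286      -444.05042333  519.08891405]
97.7 world ccw deg 25.10449138865613 tool x rot rad -0.4381560317706129
-82.3 world ccw deg -154.89550861134387 tool x rot rad 2.70343662181918
```

```bash
python3 -m handwheel '[[[1,-2,-22,26,0.135,0,0],[1,-4,-44,52,0.27,0,0],[1,-6,-66,78,0.405,0,0],[1,-8,-88,104,0.54,0,0],[1,-10,-110,130,0.675,0,0],[1,-12,-132,156,0.81,0,0],[1,-14,-154,182,0.945,0,0],[1,-16,-176,208,1.08,0,0],[1,-18,-198,234,1.215,0,0],[1,-18,-220,260,1.35,0,0]]]' 12
python3 - <<'E'
from h import *
from rig import ctrl
o=ctrl.get_obs();R=Rq(o["orientation"]).as_matrix()
az=np.degrees(np.arctan2(R[1,1],R[0,1]));print("y az",az,o["ee_pos"],o["q"])
t=np.array([534.5,-30.3,440.]);print(R.T@(t-o["ee_pos"]),-np.radians((-82.3-az+180)%360-180))
# nominal command
a0=np.radians(72.5955);Rd=np.c_[[0,0,-1],[np.cos(a0),np.sin(a0),0],np.cross([0,0,-1],[np.cos(a0),np.sin(a0),0])]
p=np.array([171.999,548.688,404.714])+Rd@[-18,-220,260];R1=Rd@Rn.from_rotvec([1.35,0,0]).as_matrix()
print("cmd",p,R1.T@(t-p))
E
```

```text
time: 1.15
ee_pos: [354.7, 259.7, 422.9]
orientation: [0.477, 0.522, 0.477, -0.521]
force: [0.3, 1.0, 0.5]
opening: 88.0
y az -5.067541984544253 [354.72803593 259.73736935 422.92249163] [ 3.60767047e-01 -1.52808813e-01  1.90741320e+00  6.72886117e-06
  1.38648826e+00  4.49211059e-01]
[-17.0468116  204.69591348 273.02063145] 1.3479606817779883
cmd [354.28991595 260.99020376 422.714     ] [-17.286      203.73064644 275.35337459]
```

```bash
python3 -m handwheel '[[[1,-2,22,30,0.15,0,0],[1,-4,44,60,0.3,0,0],[1,-6,66,90,0.45,0,0],[1,-8,88,120,0.6,0,0],[1,-10,110,150,0.75,0,0],[1,-12,132,180,0.9,0,0],[1,-14,154,210,1.05,0,0],[1,-16,176,240,1.2,0,0],[1,-17,196,266,1.33,0,0],[1,-17,203.7,275.4,1.353,0,0]]]' 12
python3 - <<'E'
from h import *
from rig import ctrl,grab_frame
f=grab_frame("wrist");cv2.imwrite("pics/w1.png",f["image"][:,:,::-1]);np.savez("pics/w1.npz",**f)
f=grab_frame("top");cv2.imwrite("pics/t1.png",f["image"][:,:,::-1])
o=ctrl.get_obs();R=Rq(o["orientation"]).as_matrix()
az=np.degrees(np.arctan2(R[1,1],R[0,1]));print("y az",az,o["ee_pos"],o["q"],R[:,0],o["force"])
E
```

```text
time: 2.15
ee_pos: [535.4, -32.8, 439.4]
orientation: [-0.046, -0.706, -0.046, 0.706]
force: [-0.5, 0.7, -0.5]
opening: 88.0
y az -82.2939465570162 [534.80355393 -31.39845919 439.09731919] [-2.80367419e-01  6.48301923e-02  1.66542218e+00  8.59517787e-05
  1.41255081e+00  1.15591900e+00] [-1.13977164e-03  4.16526368e-04 -9.99999264e-01] [ 0.31512523 -0.18602943  0.61692544]
```

View pics/w1.png

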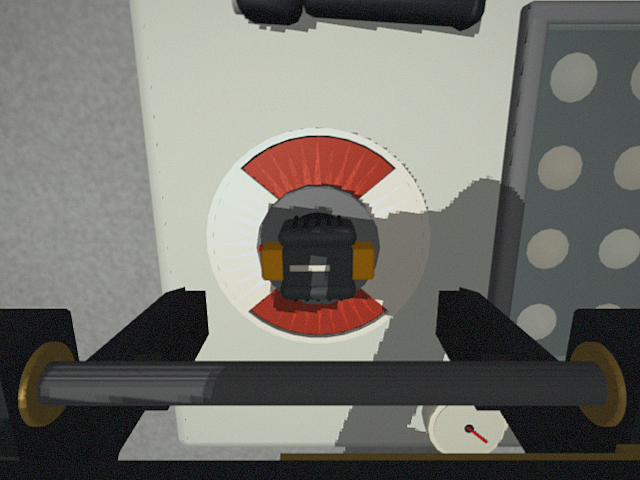

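The wrist view shows the knob centred near (318,258), between the fingers, with tabs at about (272,262) and (363,262) aligned with the jaws. The red position mark is at (262,247). I'll measure both tabs again from this view and triangulate them against the top and scene views.

Run:
```python
from h import *
im,K,T=load("pics/w1.npz")
print(T.round(3).tolist())
b,m=blobs(im,(12,150,60),(28,255,255),200);b=[x for x in b if x[1][1]<300];print(b)
P=sorted([(x[1],x[0]) for x in b])
_,Ks,Ts=load("pics/a_scene.npz");it,Kt,Tt=load("pics/a_top.npz")
L=P[0][0];Rr=P[1][0]
A=plane(K,T,L,216.5);B=plane(K,T,Rr,216.5)
print(A,B,(A+B)/2,"az",np.degrees(np.arctan2((A-B)[1],(A-B)[0])))
print(tri(ray(K,T,L),ray(Kt,Tt,(285.26,238.24))),tri(ray(K,T,Rr),ray(Kt,Tt,(318.14,232.96))))
# outer edges extents at top plane
s0=P[0][1];s1=P[1][1]
for u,v in [(s0[0]-.5,L[1]),(s1[0]+s1[2]-.5,Rr[1])]: print("edge",plane(K,T,(u,v),216.5))
c=im[170:350,190:450];cv2.imwrite("pics/w1c.png",cv2.resize(c[:,:,::-1],None,fx=3,fy=3,interpolation=cv2.INTER_NEAREST))
```

```text
[[0.129, -0.955, -0.269, 603.745], [-0.992, -0.124, -0.036, -24.735], [0.001, 0.271, -0.963, 419.5], [0.0, 0.0, 0.0, 1.0]]
[([352, 241, 23, 39, 789], [362.78, 260.32]), ([261, 242, 22, 38, 766], [271.89, 260.81])]
[533.31871942  -8.18014647 216.5       ] [539.59667576 -54.46029948 216.5       ] [536.45769759 -31.32022297 216.5       ] az 97.72508541550641
(array([531.14533475,  -7.18538229, 210.15473048]), np.float64(0.9546272377423363)) (array([537.8982928 , -54.36695093, 211.91561614]), np.float64(1.6075249796775568))
edge [532.56494556  -2.37630855 216.5       ]
edge [540.37229697 -60.43231551 216.5       ]
```

View pics/w1c.png

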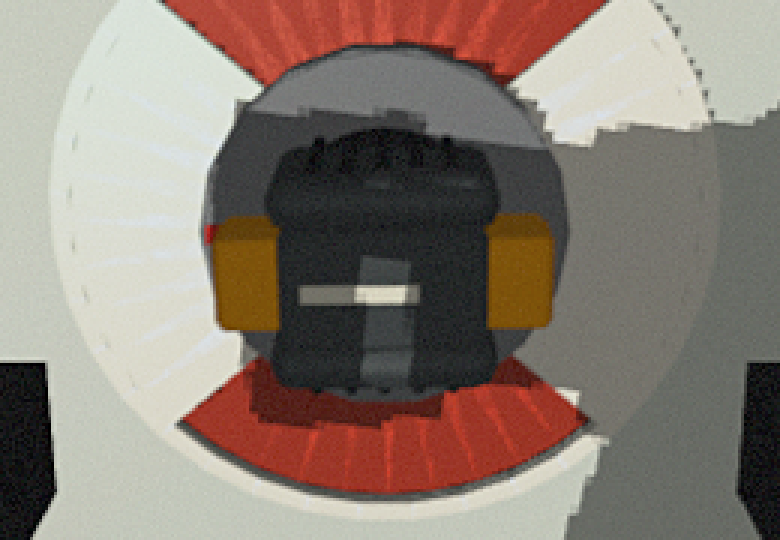

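```bash
python3 -m handwheel '[[[1,5,0,0,0,0,0],[1,12,0,0,0,0,0],[1,20,0,0,0,0,0],[1,28,0,0,0,0,0],[1,36,0,0,0,0,0],[1,43,0,0,0,0,0],[1,45,0,0,0,0,0],[1,45,0,0,0,0,0],[1,45,0,0,0,0,0],[1,45,0,0,0,0,0]]]' 12
cat > look.py <<'E'
import sys
from h import *
from rig import ctrl,grab_frame
n=sys.argv[1]
f=grab_frame("wrist");cv2.imwrite(f"pics/{n}.png",f["image"][:,:,::-1]);np.savez(f"pics/{n}.npz",**f)
o=ctrl.get_obs();R=Rq(o["orientation"]).as_matrix()
print("az",np.degrees(np.arctan2(R[1,1],R[0,1])),o["ee_pos"],"F",R.T@o["force"],"Mz",o["ft_torque"],o["opening"],o["time"])
E
python3 look.py w2
python3 - <<'E'
from h import *
im,K,T=load("pics/w2.npz");_,K1,T1=load("pics/w1.npz");print(T[:3,3])
b,m=blobs(im,(12,150,60),(28,255,255),200);b=[x for x in b if x[1][1]<345];print(b)
E
```

```text
time: 3.25
ee_pos: [534.6, -30.4, 395.2]
orientation: [0.048, 0.706, 0.048, -0.705]
force: [0.4, 0.8, -0.6]
opening: 87.9
az -82.28064100258447 [534.59675475 -30.43309638 395.15524452] F [ 0.58746504 -0.74211059  0.04305124] Mz [0.0866401  0.16598954 0.00368331] 88.06870917376534 3.3
[602.87971464 -22.01574669 375.28543775]
[([250, 269, 29, 49, 1235], [264.58, 293.45]), ([365, 268, 28, 50, 1241], [378.35, 292.84])]
```

View pics/w2.png

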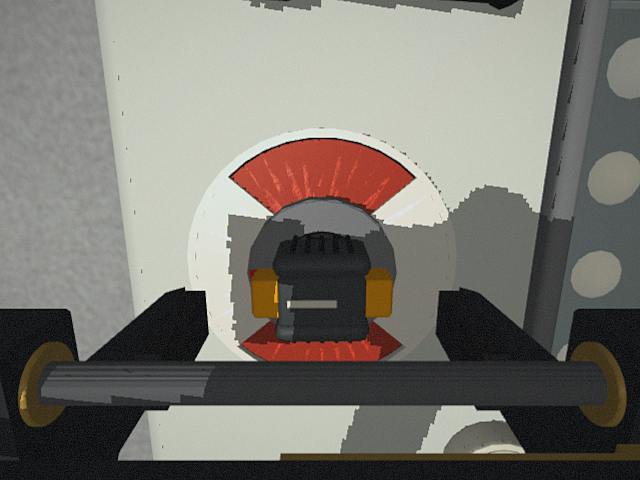

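Run:
```python
from h import *
im,K,T=load("pics/w2.npz");_,Kt,Tt=load("pics/a_top.npz")
g=cv2.cvtColor(im,cv2.COLOR_RGB2GRAY)
c=im[255:350,235:400];cv2.imwrite("pics/w2c.png",cv2.resize(c[:,:,::-1],None,fx=4,fy=4,interpolation=cv2.INTER_NEAREST))
m=(g[295:313,285:340]>110);ys,xs=np.nonzero(m);uv=(285+xs.mean(),295+ys.mean());print(uv)
print(plane(K,T,uv,220),tri(ray(K,T,uv),ray(Kt,Tt,(303-75+356/5-.4,177+295/5-.4))))
b,_=blobs(im,(0,150,80),(9,255,230),500);print(b)
```

```text
(np.float64(311.5404411764706), np.float64(303.7389705882353))
[533.03729647 -27.37566178 220.        ] (array([534.04001072, -26.78706719, 222.36496182]), np.float64(1.021074531128479))
[([231, 139, 182, 75, 8762], [321.79, 173.81]), ([241, 321, 160, 40, 3295], [320.63, 347.02])]
```

View pics/w2c.png

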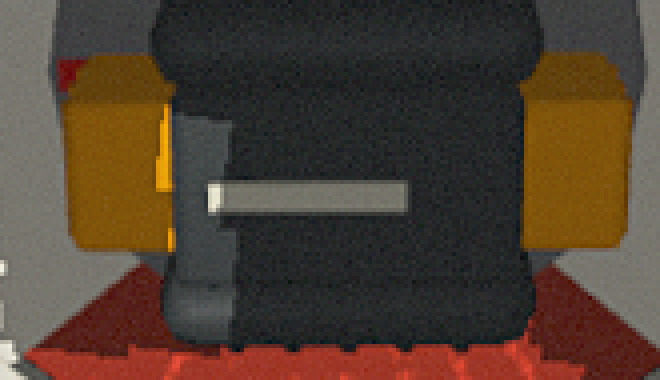

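```bash
python3 -m handwheel '[[[1,5,0,0,0,0,0],[1,12,0,0,0,0,0],[1,20,0,0,0,0,0],[1,28,0,0,0,0,0],[1,34,0,0,0,0,0],[1,38,0,0,0,0,0],[0.8,38,0,0,0,0,0],[0.6,38,0,0,0,0,0],[0.45,38,0,0,0,0,0],[0.45,38,0,0,0,0,0]]]' 4
python3 look.py w3
```

```text
time: 4.3
ee_pos: [534.6, -30.4, 357.1]
orientation: [0.048, 0.706, 0.048, -0.705]
force: [0.5, 0.1, 0.2]
opening: 64.0
az -82.27431036101464 [534.54654344 -30.37430069 357.06739909] F [-0.33808643 -0.20018994 -0.33325722] Mz [-0.07281448  0.12132615  0.04286914] 64.16577497293719 4.35
```

View pics/w3.png

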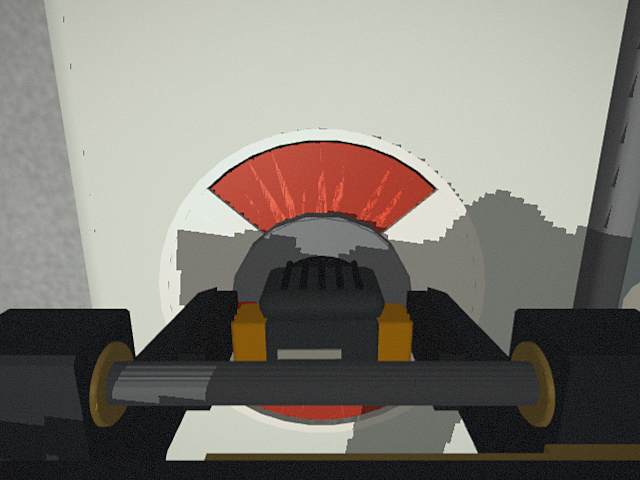

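The tabs' outer edges are at columns 232 and 412, midway between the finger pads, with clear gaps above the boss. Now a feather touch at 4 N, which is less than the tab preload.

```bash
python3 -m handwheel '[[[0.42,0,0,0,0,0,0],[0.39,0,0,0,0,0,0],[0.36,0,0,0,0,0,0],[0.33,0,0,0,0,0,0],[0.3,0,0,0,0,0,0],[0.28,0,0,0,0,0,0],[0.28,0,0,0,0,0,0],[0.28,0,0,0,0,0,0],[0.28,0,0,0,0,0,0],[0.28,0,0,0,0,0,0]]]' 4
python3 look.py w4
```

```text
time: 5.35
ee_pos: [534.5, -30.4, 356.7]
orientation: [0.048, 0.706, 0.048, -0.705]
force: [0.0, -0.7, 0.9]
opening: 57.9
az -82.27673082096058 [534.44336575 -30.37990789 356.74267011] F [-0.36813414  1.43421739  0.32886841] Mz [-0.08186884  0.14965172 -0.01884539] 57.914714266724225 5.4
```

Contact is at 57.9 mm, matching the stated 58 mm over the tabs. Now squeeze at 11 N.

```bash
python3 -m handwheel '[[[0.28,0,0,0,0,0,0],[0.25,0,0,0,0,0,0],[0.22,0,0,0,0,0,0],[0.18,0,0,0,0,0,0],[0.14,0,0,0,0,0,0],[0.1,0,0,0,0,0,0],[0.06,0,0,0,0,0,0],[0.02,0,0,0,0,0,0],[0.0,0,0,0,0,0,0],[0.0,0,0,0,0,0,0]]]' 11
python3 look.py w5
```

```text
time: 6.4
ee_pos: [534.4, -30.4, 356.7]
orientation: [0.048, 0.706, 0.048, -0.705]
force: [-0.0, -0.9, -0.1]
opening: 46.3
az -82.27713372334325 [534.45889838 -30.38983997 356.74673596] F [ 0.01985555  0.45115246 -0.6304264 ] Mz [-0.101817    0.21885325 -0.0408061 ] 46.67716477308553 6.45
```

Both tabs are fully in (46.7 mm against 46.8 for the stops). Turning anticlockwise 44°, short of the first possible notch.

```bash
python3 -m handwheel '[[[0,0,0,0,-0.03,0,0],[0,0,0,0,-0.1,0,0],[0,0,0,0,-0.19,0,0],[0,0,0,0,-0.28,0,0],[0,0,0,0,-0.37,0,0],[0,0,0,0,-0.47,0,0],[0,0,0,0,-0.57,0,0],[0,0,0,0,-0.67,0,0],[0,0,0,0,-0.74,0,0],[0,0,0,0,-0.768,0,0]]]' 11
python3 look.py w6
```

```text
time: 7.45
ee_pos: [534.5, -30.4, 356.7]
orientation: [0.309, 0.636, 0.309, -0.636]
force: [0.3, -1.8, 0.4]
opening: 46.7
az -38.12404928787926 [534.46942472 -30.41580077 356.7320948 ] F [0.30999196 0.6223825  0.70078821] Mz [-0.18240164  0.09823744 -0.05574626] 46.88079180987972 7.5
```

View pics/w6.png

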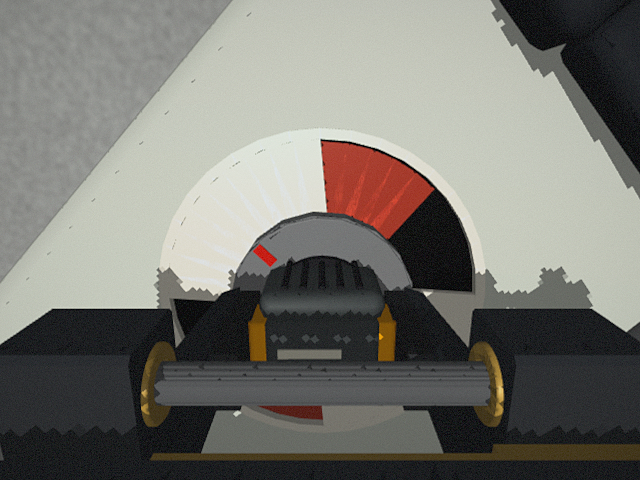

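The shutter blades have turned with the knob; the black vent opening shows at (430,250), and the tabs at (257,333) and (387,333) are still held. I'll probe here by easing to 3 N to get the between-notches reading.

```bash
python3 -m handwheel '[[[0,0,0,0,0,0,0],[0,0,0,0,0,0,0],[0,0,0,0,0,0,0],[0,0,0,0,0,0,0],[0,0,0,0,0,0,0],[0,0,0,0,0,0,0],[0,0,0,0,0,0,0],[0,0,0,0,0,0,0],[0,0,0,0,0,0,0],[0,0,0,0,0,0,0]]]' 3
```

```text
time: 8.5
ee_pos: [534.4, -30.4, 356.7]
orientation: [0.308, 0.636, 0.308, -0.636]
force: [-0.1, -0.2, -0.2]
opening: 51.4
```

```bash
python3 look.py w7; python3 -c "
import cv2;i=cv2.imread('pics/w7.png');cv2.imwrite('pics/w7c.png',cv2.resize(i[220:370,200:440],None,fx=3,fy=3))"
```

```text
az -38.272697331425896 [534.45208924 -30.36760425 356.71271393] F [-0.16852583  1.01474899  0.25061178] Mz [-0.14937181  0.00144612  0.05021249] 51.23496003689465 8.55
```

View pics/w7c.png

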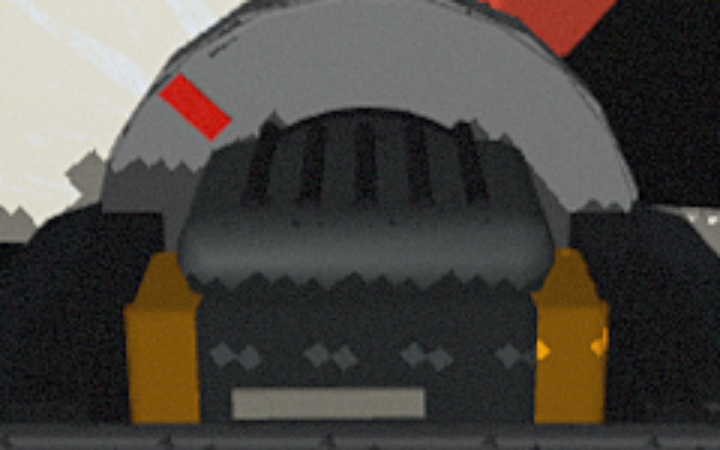

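```bash
python3 -m handwheel '[[[0,0,0,0,0,0,0],[0,0,0,0,0,0,0],[0,0,0,0,0,0,0],[0,0,0,0,0,0,0],[0,0,0,0,0,0,0],[0,0,0,0,-0.02,0,0],[0,0,0,0,-0.04,0,0],[0,0,0,0,-0.052,0,0],[0,0,0,0,-0.052,0,0],[0,0,0,0,-0.052,0,0]]]' 11
python3 -m handwheel '[[[0,0,0,0,0,0,0],[0,0,0,0,0,0,0],[0,0,0,0,0,0,0],[0,0,0,0,0,0,0],[0,0,0,0,0,0,0],[0,0,0,0,0,0,0],[0,0,0,0,0,0,0],[0,0,0,0,0,0,0],[0,0,0,0,0,0,0],[0,0,0,0,0,0,0]]]' 3
```

```text
time: 9.55
ee_pos: [534.5, -30.4, 356.7]
orientation: [-0.325, -0.628, -0.325, 0.628]
force: [2.2, -1.4, -1.2]
opening: 46.8
time: 10.55
ee_pos: [534.5, -30.3, 356.7]
orientation: [0.325, 0.628, 0.325, -0.628]
force: [1.8, -1.1, 0.0]
opening: 51.8
```

```bash
python3 -m handwheel '[[[0,0,0,0,0,0,0],[0,0,0,0,0,0,0],[0,0,0,0,0,0,0],[0,0,0,0,0,0,0],[0,0,0,0,0,0,0],[0,0,0,0,-0.02,0,0],[0,0,0,0,-0.04,0,0],[0,0,0,0,-0.052,0,0],[0,0,0,0,-0.052,0,0],[0,0,0,0,-0.052,0,0]]]' 11
python3 -m handwheel '[[[0,0,0,0,0,0,0],[0,0,0,0,0,0,0],[0,0,0,0,0,0,0],[0,0,0,0,0,0,0],[0,0,0,0,0,0,0],[0,0,0,0,0,0,0],[0,0,0,0,0,0,0],[0,0,0,0,0,0,0],[0,0,0,0,0,0,0],[0,0,0,0,0,0,0]]]' 3; python3 look.py w8
```

```text
time: 11.55
ee_pos: [534.5, -30.3, 356.7]
orientation: [-0.341, -0.619, -0.341, 0.619]
force: [1.5, -1.3, 0.1]
opening: 46.5
time: 12.55
ee_pos: [534.5, -30.4, 356.7]
orientation: [0.341, 0.619, 0.341, -0.619]
force: [1.2, -0.1, -0.1]
opening: 58.2
az -32.31337647741444 [534.4579726  -30.36480322 356.7169705 ] F [0.60821784 2.34192078 0.92215873] Mz [-0.15466427 -0.11563096  0.00806314] 58.644282509549406 12.6
```

The opening rose to 58.4 mm at about 50°, which suggests both tabs snapped out. Checking with pictures before letting go.

```bash
python3 -c "
import cv2;i=cv2.imread('pics/w8.png');cv2.imwrite('pics/w8c.png',cv2.resize(i[220:370,200:440],None,fx=3,fy=3))"
```

```text
(no output)
```

View pics/w8c.png

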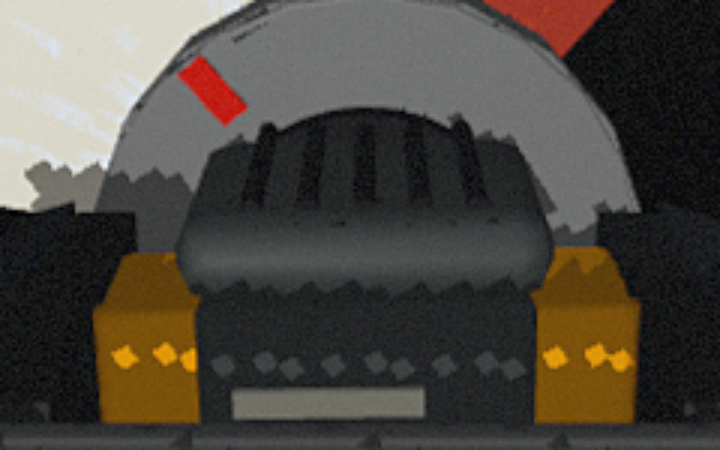

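Both tabs are visibly out: crop columns 95–200 and 535–638, against 127–200 and 535–607 before. Opening the fingers, then rising straight up.

```bash
python3 -m handwheel '[[[0.4,0,0,0,0,0,0],[0.5,0,0,0,0,0,0],[0.6,0,0,0,0,0,0],[0.75,0,0,0,0,0,0],[0.9,0,0,0,0,0,0],[1,0,0,0,0,0,0],[1,0,0,0,0,0,0],[1,-5,0,0,0,0,0],[1,-15,0,0,0,0,0],[1,-30,0,0,0,0,0]]]' 3
python3 -m handwheel '[[[1,-15,0,0,0,0,0],[1,-35,0,0,0,0,0],[1,-55,0,0,0,0,0],[1,-75,0,0,0,0,0],[1,-85,0,0,0,0,0],[1,-90,0,0,0,0,0],[1,-90,0,0,0,0,0],[1,-90,0,0,0,0,0],[1,-90,0,0,0,0,0],[1,-90,0,0,0,0,0]]]' 3
python3 look.py w9
python3 - <<'E'
from h import *
from rig import grab_frame
f=grab_frame("scene");cv2.imwrite("pics/s9.png",f["image"][:,:,::-1])
im,K,T=load("pics/w9.npz")
b,m=blobs(im,(12,150,60),(28,255,255),200);b=sorted([x for x in b if x[1][1]<300],key=lambda x:x[0][0]);print(b)
(s0,c0),(s1,c1)=b
E=[plane(K,T,(s0[0]-.5,c0[1]),216.5),plane(K,T,(s1[0]+s1[2]-.5,c1[1]),216.5)];d=E[0]-E[1]
print("width",np.linalg.norm(d),"turn",np.degrees(np.arctan2(d[1],d[0]))-97.7)
E
```

```text
time: 13.6
ee_pos: [534.3, -30.3, 387.0]
orientation: [-0.341, -0.619, -0.341, 0.62]
force: [0.5, 0.2, 0.0]
opening: 88.2
time: 14.6
ee_pos: [534.4, -30.4, 475.8]
orientation: [-0.341, -0.619, -0.341, 0.62]
force: [-0.1, -0.4, 0.3]
opening: 88.1
az -32.31719891892305 [534.38314189 -30.3482182  475.99698763] F [-0.80814055  0.32911466  0.27509445] Mz [-0.06715611  0.11601152  0.00043771] 88.3062188672097 14.65
[([274, 226, 20, 33, 593], [283.35, 241.9]), ([352, 225, 20, 33, 593], [361.79, 240.68])]
width 58.612957392918624 turn 50.74607610824155
```

View pics/w9.png

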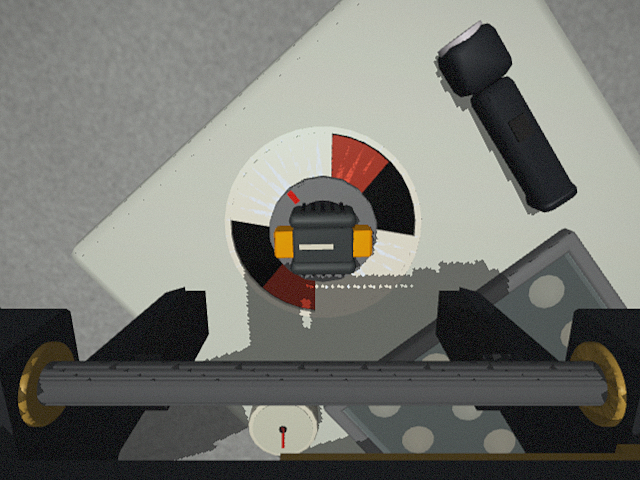

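View pics/s9.png

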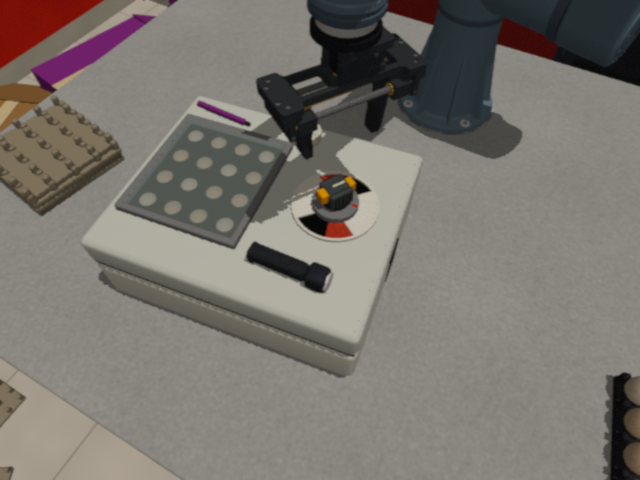

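The wrist view shows both tabs out at (283,242) and (362,241), 58.6 mm across, the same as measured when shut, with the knob turned about 50.7°. In the scene view the torch, hygrometer and marker have not moved and the gripper is clear of everything, so I'm handing in.

```bash
python3 -c "
from rig import ctrl
print(ctrl.hand_in())"
```

```text
the job is handed in; nothing more can be done
None
```

The vent is open and the job is handed in, at about 15 s of the 58 s allowed. I squeezed both tabs at 11 N until they were fully in (46.7 mm across). Then I turned the knob 44° anticlockwise and went on in 3° steps, easing the grip to 3 N after each one to feel for the notch. At about 50° both tabs sprang out against the pads, so I opened the fingers and rose clear.

**Last checks:**
- **Tabs:** they measure 58.6 mm across, the same as when shut, so both are fully out.
- **Knob and vent:** the camera puts the knob at about 50.7°. The arm's own turn was 50.0°. The vent openings show.
- **Things on the lid:** the torch and marker look unmoved in the scene view. The hygrometer is partly hidden there, but the wrist view shows it in place.
- **Forces:** the arm is touching nothing, and the wrist force read only a few newtons at each check.

**What did not match or was not tested:**
- **Reading between notches:** I read about 51.5 mm across the tabs at 3 N, where 49.6 mm was expected. The jump to over 58 mm at the notch was still unmistakable.
- **Cameras:** the wrist and top views disagreed by about 1 mm on the knob's position.
- **Lock:** I judged it from the tabs being out and did not push on the knob to test it.

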